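# Seat a tenoned rail and hold it tight with the ratchet pusher

## Task

Do the dry clamp-up on the plywood jig: pick up the loose wooden rail that has a tenon on one end, lay it flat on the board in line with the mortise of the cross piece, and slide the tenon in with the hand until you feel the shoulder seat. Then let go of the rail and pump the pusher's trigger against its pistol grip, moving the push rod by the trigger only and never by hand, until the pad meets the rail's end, and finish still squeezing the trigger, with the pad pressing the rail firmly but gently (some 10 to 30 N, crushing begins at 45 N). Leave the other things where they lie.

Things in the scene. Friction and masses are not known exactly. Their poses are not given: they have to be found in the camera images.
- rail: loose piece of plain wood, 30 wide (its x) x 110 long (its y) x 28 high (its z), 60 to 130 g, with a tenon 16 wide x 12 high x 14 long in the middle of its +y end. Origin: centre of the underside of the 110 mm part. It starts flat on the table left of the jig, tenon pointing left (+y) within 0.7 rad; grasp it across its 30 mm
- rail_shoulder (a point): centre of the rail's shoulder: on its axis, 55 mm from the origin towards the tenon, 14 mm above its underside
- jig: plywood board 130 (x) x 360 (y) x 12 mm, fixed, within 0.2 rad of square. Origin: on the table under its centre; y runs to its left end, where the mortised stile (120 x 40 x 28, same wood as the rail) lies across it before a cleat, both 40 mm above the table; the ratchet pusher stands at the right. A rail fully home has its origin at jig (0, 55, 12) mm, y along the jig's y
- joint_face (a point): middle of the mortise's mouth in the stile's face that looks to the pusher, at jig (0, 110, 26) mm, axes as the jig's. The mortise is 20 wide (x) x 16 high (z) x 20 deep (+y): 2 mm of play all round, the tenon slides in freely and the shoulder meets the face before the tenon bottoms
- pusher (a joint): travel of the toothed push rod along the jig's +y, m, 0 to 0.075; it meets the end of a seated rail at 0.065 and starts at 0.005 to 0.030. A full squeeze of the trigger advances it two teeth, 12 mm (the first 8 to 16 mm). A holding pawl and 2 N of friction keep it there when the trigger is let go, but with up to a tooth (6 mm) of slack: it presses only while the trigger is squeezed
- pad_face (a point): centre of the front face of the rod's round pad (24 mm across), at jig (0, -65 mm + pusher, 26 mm); there is bare board from the pad to the stile
- trigger (a joint): trigger angle, rad: 0 let go (it springs back by itself), 0.42 at its stop, fully squeezed. 2 to 4 N at the crest move it. With the pad against the seated rail it stalls short of the stop, and the pad then presses with the finger's force on the trigger less about 6 N. If it runs to the stop, let go and squeeze once more
- trigger_front (a point): crest of the bowed aluminium trigger (20 mm wide in x) on its front side, which looks to the rail: jig (0, -94, 118) mm when let go, 18 mm nearer the pistol grip (towards -y) when fully squeezed. The trigger's top end stands 145 mm above the table
- squeeze_point (a point): fixed point, jig (0, -128, 118) mm, 16 mm before the rear face of the upright, rigid black pistol grip (top at 148 mm). With the hand's centre held still here and fingers closing along the jig's y, one finger reaches the grip's rear face at 16 mm while the other takes the trigger's front from 34 mm (let go) to 16 mm (fully squeezed); 2 mm nearer the trigger does as well
- offcut: bystander: plain loose offcut of the same wood without a tenon, 30 x 72 x 28 mm, origin at the centre of its underside
- chisel: bystander: short chisel, orange handle, 150 mm
- tape_measure: bystander: yellow tape measure, 36 x 83 x 62 mm
- tack_hammer: bystander: small hammer, wooden handle, 205 mm
- pencil: bystander: flat red carpenter's pencil, 162 mm

How it is judged:
By the outcome, as a careful person would: the job done as asked, in the order asked, and still so for the second after the job is handed in, while the arm keeps its last pose, push and grip.
It also fails if it takes over 72 s, if anything falls off the work surface, if the arm or the gripper's body presses on something with over 40 N, if the wrist force passes 120 N, or if a joint passes its speed limit or range.

## Robot

A 6-joint arm with a two-finger parallel gripper is mounted at the origin on a cart in front of the work surface, level with it; the furniture and walls round the work are solid. World frame = base frame: x ahead of the robot, y to its left, z up, the work surface at z = 0. Lengths are in mm, angles in rad, forces in N, time in s.
With the tool pointing down it reaches from about 350 to 775 mm from the base axis. Payload 7.3 kg.
Tool frame: the origin (TCP) lies midway between the tips of the shut fingers; the grasp point (between the pads) lies 19 mm behind it; z points along the fingers, y is the line along which they close (so a half turn about z gives the same grasp; the last joint's range is limited). The gripper opens to 92 mm and grips with 3 to 60 N. Pads are 19 mm wide; open, the fingers measure 130 mm over their backs; the gripper's body (75 mm by 190 mm) begins 47 mm behind the grasp point.
Start: joints at [-1.439, 0.342, 1.524, -0, 1.275, -0.146], TCP at [143.998, -504.885, 226.741] pointing down, gripper open.
Joint ranges: [-2.53, 2.53], [-0.77, 2.02], [0.04, 2.7], [-1, 4.14], [0.28, 2.66], [-3.11, 3.11]. Speed limits (rad/s): [2.57, 2.57, 3.14, 3.14, 3.14, 3.14].

## Interface

Orientations are given as [roll, pitch, yaw] about the fixed x, y, z axes, in that order (R = Rz(yaw) Ry(pitch) Rx(roll)).
In Python, from plant import get_obs, capture, camera_model, close_job, search_frame, regions_of, pinpoint gives the robot as it stands. The module is installed in compiled form; this text tells all that it offers.
- The arm moves only by the shell command python3 -m pendant 'ROWS'. ROWS is JSON, one flat list of numbers, 7 for each row, row after row: the shift along the tool's x, y, z in units of 30 mm (1.0 is 30 mm), then the turn, a rotation vector about the tool's x, y, z in units of 4 degrees (1.0 is 4 degrees), then the closure, from -1 (fully open) to 1 (shut), so that 0 is half open. In form: [dx, dy, dz, wx, wy, wz, gripper, dx, dy, dz, wx, wy, wz, gripper, ...]. A call has 1 to 12 rows; each row shifts and turns the commanded pose from where the row before left it, along the tool's axes as they then stand; what a row does not reach is not made up. A row lasts 1/10 s, in which the tool goes at most 50 mm and 8.59 degrees, less where a joint would pass 70% of its speed; a pose out of reach is approached as far as the arm can. A call with a number of a shift or a turn outside -1 to 1 is refused whole. A call with a gripper value outside its range is refused whole. The fingers move at their own pace and stop on an object; the grip force is fixed at half the most. Time passes only in rows, so rows that do not move let the fingers close. It gives the time, the measured TCP pose, the force, the opening and the grip force at its end, in the units of the state.
- get_obs(): the state, without advancing time (a new reading comes with each control period).
- capture(name): name is "scene" or "top"; returns the picture (384x512x3 uint8, red, green, blue); there is no depth.
- camera_model(name): a dict with "fov_y" (degrees; the focal length in pixels is half the picture's height over the tangent of half this angle, whatever the lens; pixels are square), "cx", "cy" (the principal point, pixels), "pose" (4x4, takes a point from camera to world coordinates). Camera axes: x right, y up, looking along -z (the intrinsics and any distortion apply to the point x, -y, -z); pixel columns grow to the right and rows downward; lengths in mm; the calibration is good to about 2 mm. A picture is of the moment at which its call begins. camera_model takes no time and is no camera call.
- close_job(): hands the job in; it is judged then, once.
Trained networks look in the newest picture that a camera, given by its name, has taken for a name from the list of things; names that differ only in an ending like _2 or _b are one class to them, and where a whole thing is asked for, a point or a joint stands for the part that bears it (a point fixed in the world has none). Each returns a list of dicts, best first, with "score" (0 to 1); they miss things now and then, are a little off and sometimes report something else, mostly with a low value. They report only what shows in the picture. A call takes as long as a camera call.
- search_frame(camera, thing): "location" ([column, row] in pixels, amid what is visible of it).
- regions_of(camera, thing): "pixels" (384x512 bool, what is visible of it) and "location" ([column, row] in pixels, amid what is visible of it).
- pinpoint(camera, thing): "location" ([column, row] in pixels: a listed point, or the origin of a listed thing).
The state is a dict: "time": time; "joint_positions": joint angles; "dq": joint speeds; "tau": joint torques, N m; "tool_pos": TCP position; "tcp_rot": TCP orientation; "contact_force": force on the tool from outside, world axes, zero at the start; "moment": the same for the moment, N m; "grip_width": finger opening in mm; "finger_force": force on a finger pad.
Only numpy, scipy, OpenCV 4.12 (cv2) and the standard library are available. Lean on these libraries where they do the work, as an engineer would, in place of code of your own. Each camera call takes 0.05 s, during which the arm holds its last target. There are 200 camera calls.

## Working session

There is one attempt and no reset: what is moved stays moved. The work goes in short steps, Python scripts to look and compute and a shell command to move; the robot and the scene stay as the last step left them, time stands still between calls to the robot, and variables do not carry over. Pictures are saved under pics/ and viewed, at most 11 in all, crops included, and the job is handed in when it is done.

```bash
mkdir -p pics
cat > h.py <<'E'
import numpy as np, cv2
from plant import *
from scipy.spatial.transform import Rotation as R
def ray(cam,px):
    m=camera_model(cam);f=192/np.tan(np.radians(m["fov_y"])/2)
    P=np.array(m["pose"]);d=np.array([(px[0]-m["cx"])/f,-(px[1]-m["cy"])/f,-1])
    return P[:3,3],P[:3,:3]@d
def onz(cam,px,z):
    o,d=ray(cam,px);return o+d*(z-o[2])/d[2]
def tri(a,b):
    (o,d),(p,e)=a,b
    s=np.linalg.lstsq(np.c_[d,-e],p-o,rcond=None)[0]
    return (o+d*s[0]+p+e*s[1])/2,np.linalg.norm(o+d*s[0]-p-e*s[1])
E
python3 - <<'E'
from h import *
for c in("scene","top"):
    im=capture(c);cv2.imwrite(f"pics/{c}0.png",im[:,:,::-1])
    m=camera_model(c);print({k:(np.round(v,3) if k=="pose" else v) for k,v in m.items()})
th="rail rail_shoulder jig joint_face pad_face trigger_front squeeze_point offcut".split()
for t in th:
    r=[]
    for c in("scene","top"):
        r.append(pinpoint(c,t)); print(t,c,[(np.round(q["location"],1),round(q["score"],2)) for q in r[-1][:3]])
    if r[0] and r[1]: print("  ",*tri(ray("scene",r[0][0]["location"]),ray("top",r[1][0]["location"])))
print(get_obs())
E
```

```text
{'fov_y': 42.695499705414896, 'cx': 262.15868468481386, 'cy': 191.6182998492414, 'pose': array([[-8.180000e-01,  4.540000e-01, -3.520000e-01,  3.568700e+01],
       [-5.750000e-01, -6.370000e-01,  5.140000e-01,  8.107080e+02],
       [ 9.000000e-03,  6.230000e-01,  7.820000e-01,  1.271563e+03],
       [ 0.000000e+00,  0.000000e+00,  0.000000e+00,  1.000000e+00]])}
{'fov_y': 53.78227053229833, 'cx': 258.247119651346, 'cy': 182.7983733712644, 'pose': array([[ 2.00000e-02,  9.91000e-01, -1.29000e-01,  4.38391e+02],
       [-1.00000e+00,  1.90000e-02, -1.30000e-02,  1.04950e+01],
       [-1.10000e-02,  1.29000e-01,  9.92000e-01,  1.21722e+03],
       [ 0.00000e+00,  0.00000e+00,  0.00000e+00,  1.00000e+00]])}
rail scene [(array([242.4, 288.4]), 0.95)]
rail top [(array([174.4, 224.9]), 0.88)]
   [455.01616669 294.59455318 -10.07671074] 2.2711182868310416
rail_shoulder scene [(array([229.2, 297.4]), 0.56)]
rail_shoulder top [(array([154.7, 223.8]), 0.77), (array([281.6, 202.6]), 0.65)]
   [457.5327032  350.16678424  21.01212417] 0.5783192931779084
jig scene [(array([286.1, 196.3]), 0.89)]

[... 979 characters left out ...]
8425451957668
{'time': 0.9, 'joint_positions': array([-1.43900611e+00,  3.42000045e-01,  1.52407662e+00,  1.55814672e-05,
        1.27539532e+00, -1.46013722e-01]), 'dq': array([-0.00174889,  0.00064678, -0.00100698,  0.00017176, -0.00013232,
        0.00030135]), 'tau': array([ 9.89493492e-04, -4.31116533e+01, -2.44480938e+01,  7.17220316e-02,
        4.82387748e-02, -6.60927910e-06]), 'tool_pos': array([ 144.00167934, -504.89817649,  226.7486598 ]), 'tcp_rot': array([3.14147110e+00, 2.80778478e-06, 2.77799406e-01]), 'contact_force': array([-0.64455627, -0.12687495, -0.27618376]), 'moment': array([-0.01715541,  0.04918086,  0.02102922]), 'finger_force': 0.0, 'grip_width': 92.33220986901142}
```

Run:
```python
import cv2
a=cv2.imread("pics/scene0.png")[110:330,140:360];b=cv2.imread("pics/top0.png")[130:280,130:360]
cv2.imwrite("pics/s1.png",cv2.resize(a,None,fx=2.7,fy=2.7,interpolation=2))
cv2.imwrite("pics/t1.png",cv2.resize(b,None,fx=3.4,fy=3.4,interpolation=2))
```

```text
(no output)
```

View pics/s1.png

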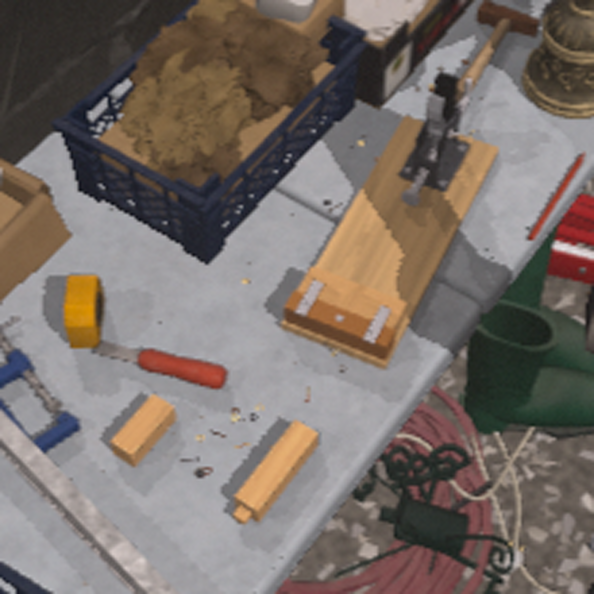

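View pics/t1.png

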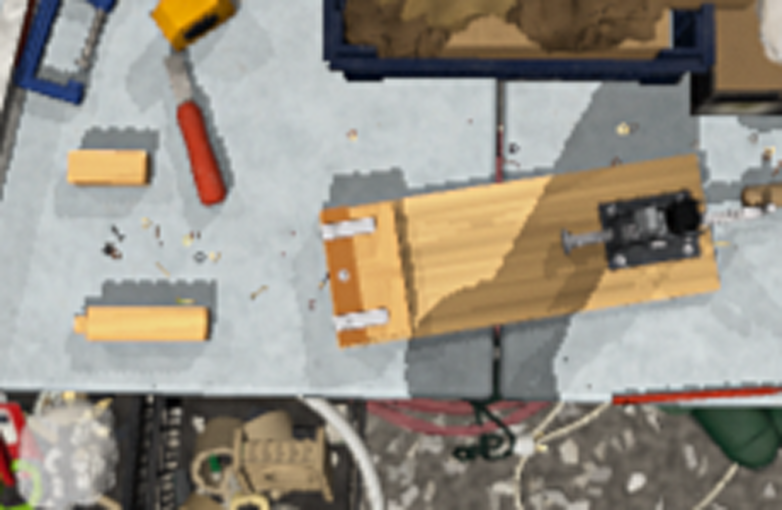

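The scene view shows the rail (235–320, 425–520 in the crop), the offcut, the chisel and the jig, which is tilted, with the stile near and the pusher far. The top view shows the rail at about (145,323), tenon left, and the jig at about (520,250). Next I fit the poses from both views.

```bash
cat >> h.py <<'E'
from scipy.optimize import least_squares, minimize
def proj(cam,X):
    m=camera_model(cam);f=192/np.tan(np.radians(m["fov_y"])/2)
    P=np.array(m["pose"]);q=(np.atleast_2d(X)-P[:3,3])@P[:3,:3]
    return np.c_[m["cx"]+f*q[:,0]/-q[:,2],m["cy"]-f*q[:,1]/-q[:,2]]
def place(p,L):
    L=np.atleast_2d(L);c,s=np.cos(p[2]),np.sin(p[2])
    return np.c_[p[0]+c*L[:,0]-s*L[:,1],p[1]+s*L[:,0]+c*L[:,1],L[:,2]+(p[3] if len(p)>3 else 0)]
def box(x0,x1,y0,y1,z0,z1): return np.array([[x,y,z] for x in(x0,x1) for y in(y0,y1) for z in(z0,z1)],float)
def silh(p0,boxes,masks):
    def cost(p):
        t=0
        for c,m in masks.items():
            k=np.zeros((384*4,512*4),np.uint8)
            for b in boxes: cv2.fillConvexPoly(k,cv2.convexHull(np.round((proj(c,place(p,b))+.5)*4).astype(np.int32)),1)
            a=cv2.resize(k.astype(np.float32),(512,384),interpolation=cv2.INTER_AREA)
            t+=np.abs(a-m).sum()/m.sum()
        return t
    p0=np.array(p0,float);S=np.vstack([p0]+[p0+d for d in np.diag([8,8,.1,6][:len(p0)])])
    r=minimize(cost,p0,method="Nelder-Mead",options=dict(initial_simplex=S,xatol=.02,fatol=1e-4));return r.x,r.fun
RAIL=[box(-15,15,-55,55,0,28),box(-8,8,55,69,8,20)]
E
cat > fit.py <<'E'
from h import *
C=("scene","top")
for c in C: capture(c)
mk={c:regions_of(c,"rail")[0] for c in C}
print("rail mask",[(m["score"],m["pixels"].sum()) for m in mk.values()])
M={c:m["pixels"].astype(float) for c,m in mk.items()}
print("rail fit",silh([455,295,0,0],RAIL,M),silh([455,295,0],RAIL,M))
for n in("joint_face","jig","trigger_front","pad_face"):
    for c in C:
        for q in regions_of(c,n)[:2]:
            ys,xs=np.where(q["pixels"]);print(n,c,round(q["score"],2),len(xs),xs.min(),xs.max(),ys.min(),ys.max())
L={"jig":[0,0,0],"joint_face":[0,110,26],"trigger_front":[0,-94,118],"squeeze_point":[0,-128,118]}
obs=[]
for n,l in L.items():
    for c in C:
        q=pinpoint(c,n)
        if q: obs.append((n,c,np.array(l,float),np.array(q[0]["location"])))
obs+=[("cor","top",np.array([s*65,-180,12.]),np.array(p)) for s,p in((1,(335,175)),(-1,(341.5,214.4)))]
f=lambda p:np.concatenate([(proj(c,place(p,l))[0]-x) for n,c,l,x in obs])
r=least_squares(f,[525,-40,-.1],loss="soft_l1")
print("jig",r.x)
for (n,c,*_),e in zip(obs,f(r.x).reshape(-1,2)): print(n,c,np.round(e,1))
E
python3 fit.py
```

```text
rail mask [(0.67, np.int64(547)), (0.96, np.int64(335))]
rail fit (array([ 4.56974305e+02,  2.89877599e+02,  1.90451766e-02, -3.78413118e+00]), np.float64(0.22272367595295917)) (array([4.56438783e+02, 2.91193468e+02, 2.65943272e-02]), np.float64(0.24755211601953667))
joint_face scene 0.9 4015 245 324 137 246
joint_face top 0.69 4705 224 357 175 231
jig scene 0.65 3817 245 324 138 245
jig top 0.87 4695 223 357 175 231
trigger_front scene 0.59 90 298 304 145 160
trigger_front scene 0.51 294 310 339 110 141
trigger_front top 0.74 4727 224 357 176 231
trigger_front top 0.5 65 317 325 191 198
pad_face scene 0.55 3863 246 323 137 245
pad_face scene 0.39 62 290 314 141 184
pad_face top 0.47 124 295 358 189 203
jig [ 5.29649681e+02 -4.87043319e+01  1.89163668e-01]
jig scene [-2.   1.6]
jig top [3.4 3.4]
joint_face scene [-2.5  0.9]
joint_face top [ 2.2 -0.4]
trigger_front scene [127.2 -76.1]
trigger_front top [126.5  26.7]
squeeze_point scene [-1.8  2.3]
squeeze_point top [ 0.1 -0.2]
cor top [-1.9 -0.7]
cor top [-0.4 -0.1]
```

```bash
cat > fitj.py <<'E'
from h import *
C=("scene","top")
ims={c:capture(c) for c in C}
JB=[box(-65,65,-180,180,0,12),box(-60,60,110,150,12,40)]
out={}
p0=[528,-45,.16]
M={}
for c in C:
    M[c]=regions_of(c,"jig")[0]["pixels"].astype(float)
def fit(cs,p0):
    yy,xx=np.mgrid[:384,:512]
    W={"scene":(yy>178),"top":(xx<310)|(yy>206)|(yy<183)}
    def cost(p):
        t=0
        for c in cs:
            k=np.zeros((384*4,512*4),np.uint8)
            for b in JB: cv2.fillConvexPoly(k,cv2.convexHull(np.round((proj(c,place(p,b))+.5)*4).astype(np.int32)),1)
            a=cv2.resize(k.astype(np.float32),(512,384),interpolation=cv2.INTER_AREA)
            t+=(np.abs(a-M[c])*W[c]).sum()
        return t
    S=np.vstack([p0]+[p0+d for d in np.diag([6,6,.04,5][:len(p0)])])
    r=minimize(cost,p0,method="Nelder-Mead",options=dict(initial_simplex=S,xatol=.02,fatol=.1));return np.round(r.x,3),r.fun
print(fit(["scene"],np.array(p0)),fit(["top"],np.array(p0)))
p,f=fit(C,np.array(p0+[0.]));print("both,z",p,f)
p,f=fit(C,np.array(p0));print("both",p,f)
for c,(x0,x1,y0,y1,s) in dict(scene=(235,335,130,255,4.7),top=(220,365,165,240,5.4)).items():
    im=cv2.resize(ims[c][y0:y1,x0:x1,::-1],None,fx=s,fy=s,interpolation=cv2.INTER_CUBIC)
    T=lambda X:(((proj(c,place(p,X))+.5-[x0,y0])*s)).astype(np.int32)
    for q in ([[65,-180,12],[65,180,12],[-65,180,12],[-65,-180,12]],[[60,110,40],[60,150,40],[-60,150,40],[-60,110,40]]):
        cv2.polylines(im,[T(q)],True,(255,0,255),1)
    for q in ([0,110,26],[0,-94,118],[0,-128,118],[0,-50,26]): cv2.circle(im,tuple(map(int,T(q)[0])),4,(0,255,0),1)
    cv2.imwrite(f"pics/j_{c}.png",im)
E
python3 fitj.py; python3 -c "
import cv2,numpy as np
a=cv2.imread('pics/j_scene.png');b=cv2.imread('pics/j_top.png');print(a.shape,b.shape)"
```

```text
(array([ 5.30711e+02, -5.34230e+01,  1.67000e-01]), np.float64(72.1875)) (array([ 5.3251e+02, -5.0755e+01,  1.7400e-01]), np.float64(105.8125))
both,z [ 5.31969e+02 -5.08940e+01  1.76000e-01  9.69000e-01] 212.625
both [ 5.32084e+02 -5.09990e+01  1.71000e-01] 200.5
(588, 470, 3) (405, 783, 3)
```

View pics/j_scene.png

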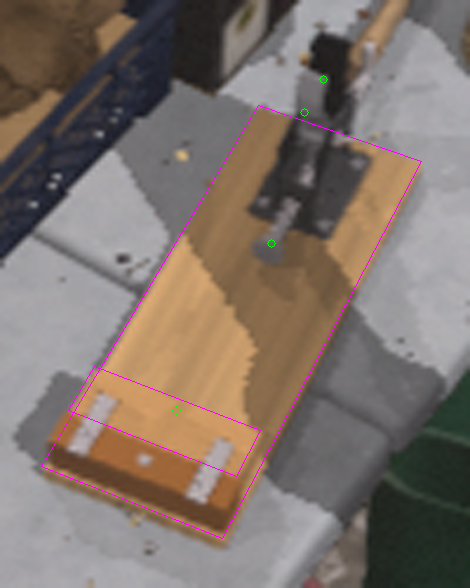

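View pics/j_top.png

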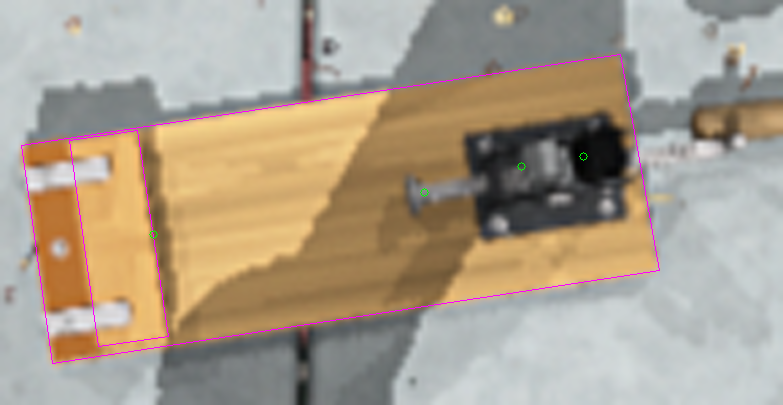

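```bash
cat > go.py <<'E'
import sys
from h import *
x,y,z,yaw=map(float,sys.argv[1:5])
o=get_obs();r=R.from_euler("xyz",o["tcp_rot"]);t=R.from_euler("xyz",[np.pi,0,yaw])
d=r.inv().apply(np.array([x,y,z])-o["tool_pos"])/30
dn=t.inv().apply(np.array([x,y,z])-o["tool_pos"])/30
w=np.degrees((r.inv()*t).as_rotvec())/4
print("shift",np.round(d,2),"| if turned first",np.round(dn,2),"turn",np.round(w,2))
E
python3 -m pendant '[0.96,-0.66,0,0,0,0,-1,0.96,-0.66,0,0,0,0,-1,0.96,-0.66,0,0,0,0,-1,0.96,-0.66,0,0,0,0,-1,0.96,-0.66,0,0,0,0,-1,0.96,-0.66,0,0,0,0,-1,0.96,-0.66,0,0,0,0,-1,0.96,-0.66,0,0,0,0,-1,0.96,-0.66,0,0,0,0,-1,0.96,-0.66,0,0,0,0,-1,0.96,-0.66,0,0,0,0,-1,0.96,-0.66,0,0,0,0,-1]'; python3 go.py 457 290 150 1.59
```

```text
time: 3.3
tool_pos: [412.0, -180.4, 226.9]
tcp_rot: [3.141, -0.0, 0.278]
contact_force: [-0.3, -0.2, 0.3]
grip_width: 91.9
finger_force: 0.0
shift [  5.74 -14.67   2.56] | if turned first [15.65  1.8   2.56] turn [ 1.00e-02  0.00e+00 -1.88e+01]
```

```bash
python3 -m pendant '[0.37,-0.93,0,0,0,-1,-1,0.43,-0.9,0,0,0,-1,-1,0.49,-0.87,0,0,0,-1,-1,0.55,-0.84,0,0,0,-1,-1,0.61,-0.79,0,0,0,-1,-1,0.66,-0.75,0,0,0,-1,-1,0.71,-0.7,0,0,0,-1,-1,0.76,-0.65,0,0,0,-1,-1,0.8,-0.6,0,0,0,-1,-1,0.84,-0.54,0,0,0,-1,-1,0.88,-0.48,0,0,0,-1,-1,0.9,-0.42,0,0,0,-1,-1]'; python3 go.py 457 290 120 1.59
```

```text
time: 4.5
tool_pos: [445.4, 177.7, 226.8]
tcp_rot: [3.141, -0.0, 1.119]
contact_force: [0.2, -0.4, -0.4]
grip_width: 91.4
finger_force: 0.0
shift [ 3.53 -1.29  3.56] | if turned first [3.73 0.46 3.56] turn [ 0.01 -0.   -6.75]
```

```bash
python3 -m pendant '[0,0,0,0,0,-1,-1,0,0,0,0,0,-1,-1,0,0,0,0,0,-1,-1,0,0,0,0,0,-1,-1,0,0,0.5,0,0,-1,-1,0,0,0.5,0,0,-1,-1,0,0,0.5,0,0,-0.75,-1,0.93,0.12,0.5,0,0,0,-1,0.93,0.12,0.5,0,0,0,-1,0.93,0.12,0.5,0,0,0,-1,0.93,0.12,0.5,0,0,0,-1,0,0,0,0,0,0,-1]'; python3 go.py 457 290 5 1.59
sed -i 's/^print("rail mask.*$//' fit.py; sed '/^for n in("joint_face/,$d' fit.py > fr.py
python3 - <<'E'
from h import *
im=capture("scene");cv2.imwrite("pics/a.png",cv2.resize(im[200:340,150:350,::-1],None,fx=3.5,fy=3.5,interpolation=2))
E
```

```text
time: 5.7
tool_pos: [457.1, 290.4, 119.6]
tcp_rot: [-3.139, 0.0, 1.589]
contact_force: [0.2, -0.3, 0.5]
grip_width: 92.2
finger_force: 0.0
shift [-0.01  0.01  3.82] | if turned first [-0.01 -0.    3.82] turn [-0.04  0.01 -0.01]
```

View pics/a.png

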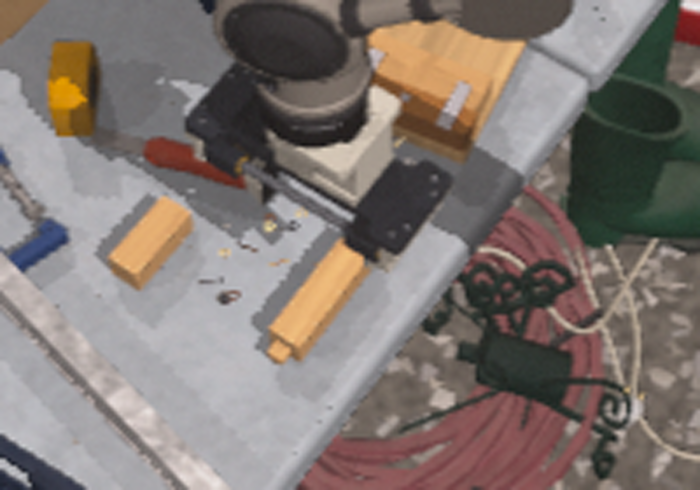

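The hand straddles the rail, seen at crop (270–370, 250–360), and its fingers are clear of the chisel and the offcut. I descend and grip.

```bash
python3 -m pendant '[0,0,0.9,0,0,0,-1,0,0,0.9,0,0,0,-1,0,0,0.9,0,0,0,-1,0,0,0.7,0,0,0,-1,0,0,0.4,0,0,0,-1,0,0,0,0,0,0,1,0,0,0,0,0,0,1,0,0,0,0,0,0,1,0,0,0,0,0,0,1,0,0,0,0,0,0,1,0,0,0,0,0,0,1,0,0,0,0,0,0,1]'
```

```text
time: 6.95
tool_pos: [458.1, 288.3, 7.9]
tcp_rot: [3.141, -0.0, 1.587]
contact_force: [0.1, 0.2, -0.5]
grip_width: 40.2
finger_force: 0.0
```

```bash
python3 -m pendant '[0,0,0.1,0,0,0,1,0,0,0,0,0,0,1,0,0,0,0,0,0,1,0,0,0,0,0,0,1]';python3 -m pendant '[0,0,-0.5,0,0,0,1,0,0,-1,0,0,0,1,0,0,-1,0,0,0,1]'; python3 go.py 523 10 120 1.742
```

```text
time: 7.35
tool_pos: [457.9, 288.2, 4.5]
tcp_rot: [-3.141, 0.0, 1.587]
contact_force: [0.5, 0.2, -0.9]
grip_width: 30.5
finger_force: 30.0
time: 7.65
tool_pos: [457.5, 288.0, 79.9]
tcp_rot: [-3.14, 0.001, 1.587]
contact_force: [0.6, 0.5, -1.3]
grip_width: 30.0
finger_force: 30.0
shift [-9.3   2.03 -1.33] | if turned first [-9.5   0.57 -1.34] turn [-0.03  0.01 -2.22]
```

```bash
python3 -m pendant '[0,0,-0.7,0,0,-0.7,1,0,0,-0.7,0,0,-0.7,1,-0.9,0,0,0,0,-0.8,1,-0.9,0.05,0,0,0,0,1,-0.9,0.05,0,0,0,0,1,-0.9,0.05,0,0,0,0,1,-0.9,0.05,0,0,0,0,1,-0.9,0.05,0,0,0,0,1,-0.9,0.05,0,0,0,0,1,-0.9,0.05,0,0,0,0,1,-0.9,0.05,0,0,0,0,1,-0.9,0.05,0,0,0,0,1]'; python3 go.py 528 -28 60 1.742
```

```text
time: 8.85
tool_pos: [515.4, 23.0, 121.6]
tcp_rot: [-3.141, 0.0, 1.74]
contact_force: [1.3, 0.5, -1.2]
grip_width: 29.7
finger_force: 30.0
shift [-1.75  0.13  2.05] | if turned first [-1.75  0.12  2.05] turn [-0.    0.   -0.02]
```

```bash
python3 -m pendant '[-0.6,0.04,0,0,0,0,1,-0.6,0.04,0,0,0,0,1,-0.55,0.04,0.3,0,0,0,1,0,0,0.9,0,0,0,1,0,0,0.9,0,0,0,1,0,0,0.6,0,0,0,1,0,0,0.3,0,0,0,1,0,0,0.1,0,0,0,1]'
python3 - <<'E'
from h import *
for c in("scene","top"):
    im=capture(c)
    cv2.imwrite(f"pics/b_{c}.png",im[:,:,::-1])
    for n in("rail","rail_shoulder","joint_face"):
        print(c,n,[(np.round(q["location"],1),round(q["score"],2)) for q in pinpoint(c,n)[:2]])
a=cv2.imread("pics/b_scene.png")[160:260,235:335];b=cv2.imread("pics/b_top.png")[165:240,215:315]
a=cv2.resize(a,None,fx=4,fy=4,interpolation=2);b=cv2.resize(b,None,fx=4,fy=4,interpolation=2)
b=cv2.copyMakeBorder(b,0,100,0,0,0);cv2.imwrite("pics/b.png",np.hstack([a,b]))
E
python3 go.py 528 -28 17 1.742
```

```text
time: 9.65
tool_pos: [527.2, -26.9, 27.5]
tcp_rot: [-3.14, -0.001, 1.74]
contact_force: [0.7, -0.4, -1.3]
grip_width: 30.1
finger_force: 30.0
scene rail [(array([283.5, 198.1]), 0.78)]
scene rail_shoulder [(array([275.9, 209.8]), 0.5)]
scene joint_face [(array([272.9, 218.8]), 0.8)]
top rail [(array([333.7, 246.8]), 0.73)]
top rail_shoulder []
top joint_face [(array([247.7, 207.7]), 0.59)]
shift [-0.03 -0.01  0.41] | if turned first [-0.03 -0.01  0.41] turn [ 0.02  0.01 -0.02]
```

View pics/b.png

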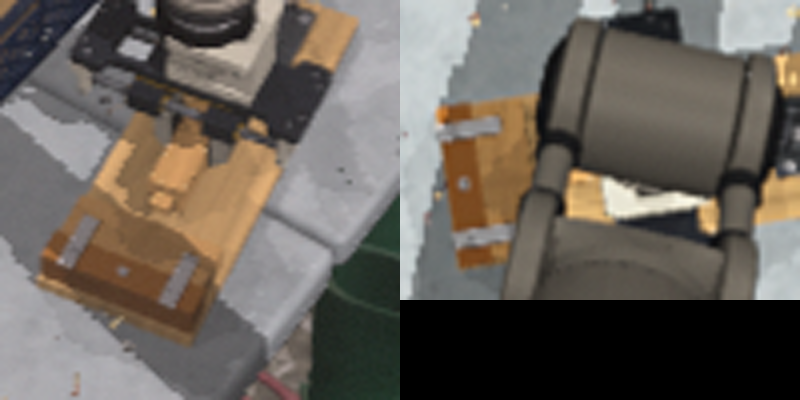

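Run:
```python
from h import *
im=cv2.imread("pics/b_scene.png")
x0,y0,s=240,183,11
im=cv2.resize(im[y0:y0+54,x0:x0+70],None,fx=s,fy=s,interpolation=cv2.INTER_CUBIC)
T=lambda X:((proj("scene",X)+.5-[x0,y0])*s).astype(np.int32)
o=get_obs();tp=o["tool_pos"];yaw=o["tcp_rot"][2]-np.pi/2
pr=[tp[0]-2*np.sin(yaw),tp[1]+2,yaw,tp[2]-4.5]
J=[532,-51,.171]
P=lambda p,q,c:cv2.polylines(im,[T(place(p,q))],True,c,1)
P(pr,[[15,55,28],[-15,55,28],[-15,20,28],[15,20,28]],(255,0,255))
P(pr,[[8,69,20],[-8,69,20],[-8,55,20],[8,55,20]],(255,0,255))
P(pr,[[8,69,20],[-8,69,20],[-8,69,8],[8,69,8]],(255,0,255))
P(J,[[60,110,40],[60,150,40],[-60,150,40],[-60,110,40]],(0,255,0))
P(J,[[65,-180,12],[65,180,12],[-65,180,12],[-65,-180,12]],(0,255,0))
P(J,[[0,100,12],[0,180,12]],(255,0,0))
cv2.imwrite("pics/b2.png",im)
```

```text
(no output)
```

View pics/b2.png

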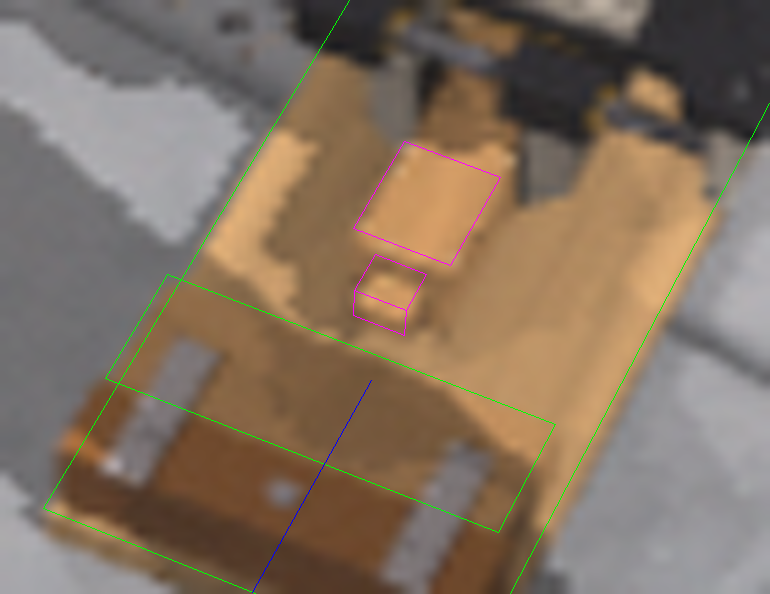

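The tenon is at about (390,300) in this crop. The screw on the jig axis is at (282,492) and agrees with the model (280,494). The rail sits roughly 1 mm towards the jig's -x, so I correct that, lower it and slide.

```bash
python3 -m pendant '[0,0.03,0.15,0,0,0,1,0,0,0.12,0,0,0,1,0,0,0.08,0,0,0,1,0,0,0,0,0,0,1]'; python3 -m pendant '[0,0,0.03,0,0,0,1,0,0,0,0,0,0,1]'
```

```text
time: 10.45
tool_pos: [528.3, -26.8, 17.6]
tcp_rot: [-3.141, -0.0, 1.74]
contact_force: [1.0, 0.0, -0.7]
grip_width: 29.7
finger_force: 30.0
time: 10.65
tool_pos: [528.7, -26.8, 17.2]
tcp_rot: [-3.141, 0.0, 1.74]
contact_force: [0.2, -0.5, -1.5]
grip_width: 29.9
finger_force: 30.0
```

```bash
python3 -m pendant '[0.2,0,0.01,0,0,0,1,0.2,0,0,0,0,0,1,0.1,0,0,0,0,0,1,0.1,0,0,0,0,0,1]'; python3 -m pendant '[0.1,0,0,0,0,0,1,0.05,0,0,0,0,0,1,0,0,0,0,0,0,1]'
```

```text
time: 11.05
tool_pos: [525.0, -8.8, 16.9]
tcp_rot: [-3.14, 0.0, 1.741]
contact_force: [-1.7, -1.0, -0.4]
grip_width: 29.6
finger_force: 30.0
time: 11.35
tool_pos: [524.2, -4.1, 16.8]
tcp_rot: [-3.14, -0.001, 1.741]
contact_force: [-3.0, 1.6, -0.9]
grip_width: 29.8
finger_force: 30.0
```

```bash
python3 -m pendant '[0.06,-0.02,0,0,0,0,1,0.05,0,0,0,0,0,1,0,0,0,0,0,0,1]'; python3 -m pendant '[0.05,0,0,0,0,0,1,0.04,0,0,0,0,0,1,0,0,0,0,0,0,1]'
```

```text
time: 11.65
tool_pos: [523.7, -1.3, 17.0]
tcp_rot: [-3.142, -0.0, 1.74]
contact_force: [-0.9, -0.4, -1.0]
grip_width: 30.1
finger_force: 30.0
time: 11.95
tool_pos: [523.5, 0.2, 17.1]
tcp_rot: [3.141, 0.002, 1.741]
contact_force: [-1.9, -6.2, -0.9]
grip_width: 30.0
finger_force: 30.0
```

```bash
python3 -m pendant '[0.03,0,0,0,0,0,1,0,0,0,0,0,0,1]'; python3 -m pendant '[0.04,0,0,0,0,0,1,0,0,0,0,0,0,1]'
python3 - <<'E'
from h import *
x0,y0,s=240,183,9
im=cv2.resize(capture("scene")[y0:y0+60,x0:x0+80,::-1],None,fx=s,fy=s,interpolation=cv2.INTER_CUBIC)
cv2.imwrite("pics/c.png",im)
E
```

```text
time: 12.15
tool_pos: [523.6, 0.2, 17.2]
tcp_rot: [3.141, 0.003, 1.741]
contact_force: [-2.2, -10.0, -1.8]
grip_width: 29.6
finger_force: 30.0
time: 12.35
tool_pos: [523.6, 0.3, 17.2]
tcp_rot: [3.141, 0.004, 1.741]
contact_force: [-2.5, -16.9, -1.7]
grip_width: 29.8
finger_force: 30.0
```

View pics/c.png

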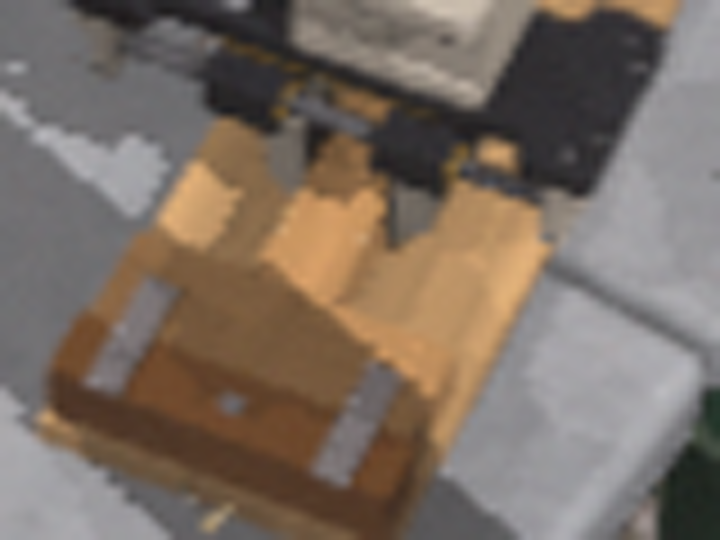

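The rail's shoulder is flush with the stile at about (300,285), and the push force rose to 17 N with no motion. It is seated, so I release it.

```bash
python3 -m pendant '[-0.06,0,0,0,0,0,1,0,0,0,0,0,0,0.2,0,0,0,0,0,0,-0.2,0,0,0,0,0,0,-0.6,0,0,0,0,0,0,-1,0,0,0,0,0,0,-1,0,0,0,0,0,0,-1]'; python3 -m pendant '[0,0,-0.4,0,0,0,-1,0,0,-0.7,0,0,0,-1,0,0,-0.9,0,0,0,-1,0,0,-1,0,0,0,-1,0,0,-1,0,0,0,-1,0,0,-1,0,0,0,-1,0,0,-1,0,0,0,-1,0,0,-0.5,0,0,0,-1,0,0,0,0,0,0,-1]'; python3 go.py 553.6 -176.6 200 .171
```

```text
time: 13.1
tool_pos: [523.3, 1.6, 17.0]
tcp_rot: [3.141, 0.0, 1.741]
contact_force: [-0.1, -0.8, -0.0]
grip_width: 72.1
finger_force: 0.0
time: 14.0
tool_pos: [524.4, 1.3, 215.2]
tcp_rot: [3.136, 0.002, 1.74]
contact_force: [0.3, 0.5, 0.8]
grip_width: 91.8
finger_force: 0.0
shift [-6.01 -0.04  0.52] | if turned first [-0.05  6.01  0.51] turn [ 0.08 -0.04 22.48]
```

```bash
python3 -m pendant '[-1,0,0,0,0,0,-1,-1,0,0,0,0,0,-1,-1,0,0,0,0,0,-1,-1,0,0,0,0,0,-1,-1,0,0,0,0,0,-1,-1,0,0,0,0,0,-1,0,0,0,0,0,1,-1,0,0,0,0,0,1,-1,0,0,0,0,0,1,-1,0,0,0,0,0,1,-1,0,0,0,0,0,1,-1,0,0,0,0,0,1,-1]';python3 -m pendant '[0,0,0,0,0,1,-1,0,0,0,0,0,1,-1,0,0,0,0,0,1,-1,0,0,0,0,0,1,-1,0,0,0,0,0,1,-1,0,0,0,0,0,1,-1,0,0,0,0,0,1,-1,0,0,0,0,0,1,-1,0,0,0,0,0,1,-1,0,0,0,0,0,1,-1,0,0,0,0,0,1,-1,0,0,0,0,0,1,-1]';python3 -m pendant '[0,0,0,0,0,1,-1,0,0,0,0,0,1,-1,0,0,0,0,0,1,-1,0,0,0,0,0,1,-1,0,0,0,0,0,0.5,-1,0,0,0,0,0,0,-1]'; python3 go.py 553.6 -176.6 99 .171;python3 - <<'E'
from h import *
p=np.array([532,-51.5,.171])
o=get_obs();print(R.from_euler("xyz",o["tcp_rot"]).as_matrix()[:,1])
im=capture("scene")
for n,l in(("rail",[0,55,12]),("rail_shoulder",[0,110,26]),("trigger_front",[0,-94,118]),("squeeze_point",[0,-128,118]),("pad_face",[0,-50,26])):
    print(n,proj("scene",place(p,[l])).round(1),[(q["location"],round(q["score"],2)) for q in pinpoint("scene",n)[:2]])
x0,y0,s=240,100,5
cv2.imwrite("pics/d.png",cv2.resize(im[y0:y0+150,x0:x0+110,::-1],None,fx=4,fy=4,interpolation=cv2.INTER_CUBIC))
E
```

```text
time: 15.2
tool_pos: [553.0, -175.7, 210.9]
tcp_rot: [-3.14, -0.0, 1.319]
contact_force: [-0.3, -0.3, 1.1]
grip_width: 91.8
finger_force: 0.0
time: 16.4
tool_pos: [553.0, -175.7, 210.9]
tcp_rot: [-3.14, 0.001, 0.481]
contact_force: [-0.2, -0.1, -0.1]
grip_width: 91.8
finger_force: 0.0
time: 17.0
tool_pos: [553.1, -175.7, 211.1]
tcp_rot: [-3.141, 0.002, 0.169]
contact_force: [-0.5, 0.5, 0.0]
grip_width: 91.9
finger_force: 0.0
shift [0.02 0.04 3.73] | if turned first [0.01 0.03 3.74] turn [-0.01  0.02 -0.02]
[ 0.16856424 -0.98569014 -0.00102643]
rail [[279.2 206.7]] [([280.8, 205.7], 0.59)]
rail_shoulder [[272.2 216.8]] []
trigger_front [[299.4 153.3]] [([298.8, 151.9], 0.6)]
squeeze_point [[303.4 146.3]] [([304.5, 146.5], 0.76)]
pad_face [[292.3 181.1]] [([292.5, 180.2], 0.45), ([194.6, 270.5], 0.22)]
```

View pics/d.png

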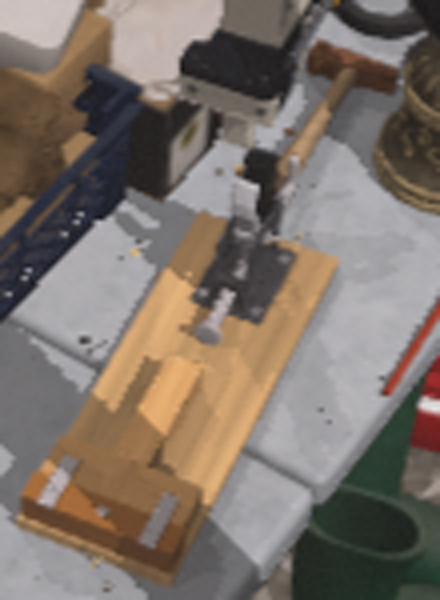

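The rail lies seated against the stile at about (165,395) with its end some way from the pad at (210,325), and the hand is above the pusher. I descend over the trigger and grip.

```bash
python3 -m pendant '[0.02,0.03,0.6,0,0,0,-1,0,0,0.8,0,0,0,-1,0,0,0.8,0,0,0,-1,0,0,0.7,0,0,0,-1,0,0,0.5,0,0,0,-1,0,0,0.33,0,0,0,-1,0,0,0,0,0,0,-1]'; python3 go.py 553.6 -176.6 99 .171
```

```text
time: 18.0
tool_pos: [553.7, -176.4, 98.9]
tcp_rot: [-3.14, 0.002, 0.17]
contact_force: [-0.4, 0.0, 0.2]
grip_width: 91.6
finger_force: 0.0
shift [-0.  0. -0.] | if turned first [-0.  0. -0.] turn [-0.02  0.03 -0.02]
```

```bash
python3 -m pendant '[0,0,0,0,0,0,-0.4,0,0,0,0,0,0,-0.4,0,0,0,0,0,0,0.1,0,0,0,0,0,0,0.1,0,0,0,0,0,0,0.1,0,0,0,0,0,0,0.1]'; python3 -m pendant '[0,0,0,0,0,0,1,0,0,0,0,0,0,1,0,0,0,0,0,0,1,0,0,0,0,0,0,1,0,0,0,0,0,0,1]'
python3 - <<'E'
from h import *
capture("scene");print(proj("scene",place([532,-51.5,.171],[[0,-60,26],[0,-40,26],[0,-20,26],[0,0,26]])).round(1),[(q["location"],round(q["score"],2)) for q in pinpoint("scene","pad_face")[:2]])
E
```

```text
time: 18.6
tool_pos: [554.8, -178.2, 100.8]
tcp_rot: [3.138, -0.001, 0.171]
contact_force: [0.3, -15.7, -4.7]
grip_width: 48.5
finger_force: 14.1
time: 19.1
tool_pos: [555.5, -182.0, 100.7]
tcp_rot: [3.132, -0.002, 0.169]
contact_force: [1.2, -18.1, -5.8]
grip_width: 40.6
finger_force: 30.0
[[293.5 179.1]
 [291.1 183.3]
 [288.7 187.5]
 [286.3 191.8]] [([290.6, 181.0], 0.45), ([299.8, 150.7], 0.28)]
```

```bash
python3 -m pendant '[0,0.1,0,0,0,0,1,0,0,0,0,0,0,1,0,0,0,0,0,0,1]'; python3 -m pendant '[0,0.1,0,0,0,0,1,0,0,0,0,0,0,1,0,0,0,0,0,0,1]';python3 - <<'E'
from h import *
im=capture("scene")
cv2.imwrite("pics/e.png",cv2.resize(im[100:220,250:360,::-1],None,fx=5,fy=5,interpolation=cv2.INTER_CUBIC))
E
```

```text
time: 19.5
tool_pos: [555.5, -182.0, 100.7]
tcp_rot: [3.137, -0.001, 0.17]
contact_force: [0.8, -7.2, -1.7]
grip_width: 40.6
finger_force: 30.0
time: 19.8
tool_pos: [555.5, -182.1, 100.7]
tcp_rot: [-3.142, -0.0, 0.17]
contact_force: [-1.7, 3.1, 4.8]
grip_width: 40.8
finger_force: 30.0
```

View pics/e.png

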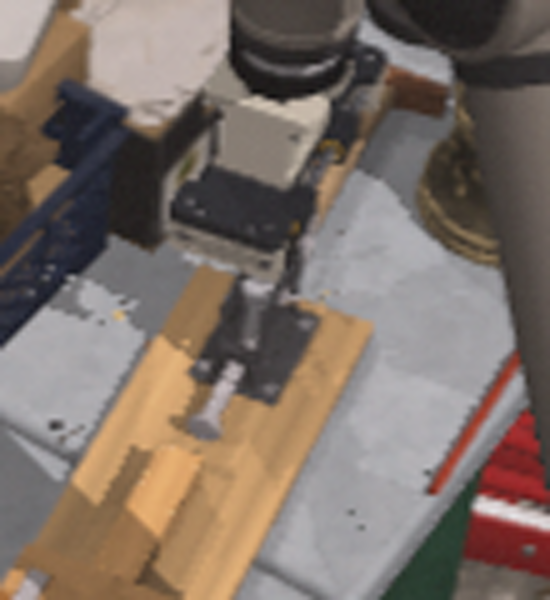

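The pad has moved from about (292.5,181) to (291,185), so the trigger works. The fingertips reach below the crest, though, so I let go, raise the hand and squeeze higher.

```bash
python3 -m pendant '[0,0,0,0,0,0,-0.5,0,0,0,0,0,0,-0.8,0,0,0,0,0,0,-0.8,0,0,-0.3,0,0,0,-0.8,0,0,-0.3,0,0,0,-0.8,0,0,0,0,0,0,-0.8]'; python3 go.py 553.6 -176.6 118 .171
```

```text
time: 20.45
tool_pos: [556.4, -183.2, 120.1]
tcp_rot: [3.139, -0.003, 0.169]
contact_force: [0.6, -0.5, 1.2]
grip_width: 81.6
finger_force: 0.0
shift [-0.06 -0.23  0.07] | if turned first [-0.05 -0.23  0.07] turn [ 0.03 -0.04 -0.02]
```

```bash
python3 -m pendant '[-0.06,-0.22,0.07,0,0,0,-0.8,0,0,0,0,0,0,-0.4,0,0,0,0,0,0,-0.2,0,0,0,0,0,0,-0.1,0,0,0,0,0,0,0]';  python3 -m pendant '[0,0,0,0,0,0,0.1,0,0,0,0,0,0,0.2]'; python3 -m pendant '[0,0,0,0,0,0,1,0,0,0,0,0,0,1,0,0,0,0,0,0,1,0,0,0,0,0,0,1]'
```

```text
time: 20.95
tool_pos: [552.3, -175.5, 116.0]
tcp_rot: [-3.14, 0.0, 0.17]
contact_force: [-1.8, 8.3, 5.7]
grip_width: 55.4
finger_force: 3.6
time: 21.15
tool_pos: [552.4, -175.2, 116.2]
tcp_rot: [-3.14, 0.0, 0.17]
contact_force: [-1.6, 5.2, 2.9]
grip_width: 39.5
finger_force: 2.8
time: 21.55
tool_pos: [552.7, -177.4, 116.2]
tcp_rot: [3.14, -0.001, 0.169]
contact_force: [-0.0, -6.4, 2.1]
grip_width: 30.6
finger_force: 30.0
```

```bash
cat > pad.py <<'E'
from h import *
capture("scene");L=np.array(place([532,-51.5,.171],[[0,t,26] for t in range(-62,11)]));P=proj("scene",L)
for q in pinpoint("scene","pad_face")[:2]:
    d=np.linalg.norm(P-q["location"],axis=1);print("travel~",d.argmin()-62+65,"off",d.min().round(1),round(q["score"],2))
E
python3 pad.py
python3 -m pendant '[0,0.05,0,0,0,0,-0.6,0,0,0,0,0,0,-0.6,0,0,0,0,0,0,-0.6,0,0,0,0,0,0,-0.6,0,0,0,0,0,0,0,0,0,0,0,0,0,0.2,0,0,0,0,0,0,1,0,0,0,0,0,0,1,0,0,0,0,0,0,1,0,0,0,0,0,0,1]'; python3 pad.py
```

```text
travel~ 35 off 0.6 0.47
time: 22.65
tool_pos: [552.7, -177.4, 116.3]
tcp_rot: [-3.141, -0.0, 0.169]
contact_force: [-1.0, 3.4, 5.3]
grip_width: 30.7
finger_force: 30.0
travel~ 3 off 50.9 0.69
travel~ 35 off 2.0 0.52
```

```bash
python3 -m pendant '[0,-0.02,0,0,0,0,-0.7,0,0,0,0,0,0,-0.7,0,0,0,0,0,0,-0.7,0,0,0,0,0,0,-0.7,0,0,0,0,0,0,-0.7]'; python3 -m pendant '[0,0,0,0,0,0,0,0,0,0,0,0,0,0.2,0,0,0,0,0,0,1,0,0,0,0,0,0,1,0,0,0,0,0,0,1,0,0,0,0,0,0,1]'; python3 pad.py
```

```text
time: 23.25
tool_pos: [552.7, -177.6, 115.9]
tcp_rot: [3.141, 0.0, 0.17]
contact_force: [0.7, -0.2, 0.0]
grip_width: 66.2
finger_force: 0.0
time: 23.85
tool_pos: [552.7, -177.4, 116.3]
tcp_rot: [3.141, -0.0, 0.17]
contact_force: [0.0, -1.4, 3.7]
grip_width: 30.7
finger_force: 30.0
travel~ 64 off 0.6 0.49
travel~ 3 off 52.4 0.37
```

```bash
python3 -m pendant '[0,0,0,0,0,0,-0.7,0,0,0,0,0,0,-0.7,0,0,0,0,0,0,-0.7,0,0,0,0,0,0,-0.7,0,0,0,0,0,0,-0.7]'; python3 -m pendant '[0,0,0,0,0,0,0,0,0,0,0,0,0,0.2,0,0,0,0,0,0,1,0,0,0,0,0,0,1,0,0,0,0,0,0,1,0,0,0,0,0,0,1]'; python3 pad.py;  python3 - <<'E'
from h import *
im=capture("scene")
cv2.imwrite("pics/f.png",cv2.resize(im[140:250,240:340,::-1],None,fx=5.4,fy=5.4,interpolation=cv2.INTER_CUBIC))
E
```

```text
time: 24.45
tool_pos: [552.6, -177.4, 115.9]
tcp_rot: [3.141, 0.0, 0.17]
contact_force: [-0.1, 0.4, -0.2]
grip_width: 66.1
finger_force: 0.0
time: 25.05
tool_pos: [551.7, -172.0, 116.6]
tcp_rot: [-3.132, 0.001, 0.169]
contact_force: [-2.7, 17.0, 12.3]
grip_width: 41.2
finger_force: 30.0
travel~ 54 off 1.2 0.49
```

The trigger stalls at a width of 41 mm, so the pad is against the rail. I centre the hand to relieve the arm's 17 N side load, still squeezing.

```bash
python3 -m pendant '[0,-0.06,0.01,0,0,0,1,0,-0.06,0,0,0,0,1,0,-0.04,0,0,0,0,1,0,0,0,0,0,0,1,0,0,0,0,0,0,1]'; python3 pad.py
```

```text
time: 25.7
tool_pos: [551.6, -171.7, 116.4]
tcp_rot: [-3.14, -0.0, 0.169]
contact_force: [-2.0, 1.0, 5.2]
grip_width: 42.2
finger_force: 30.0
travel~ 75 off 117.2 0.63
travel~ 42 off 1.3 0.57
```

View pics/f.png

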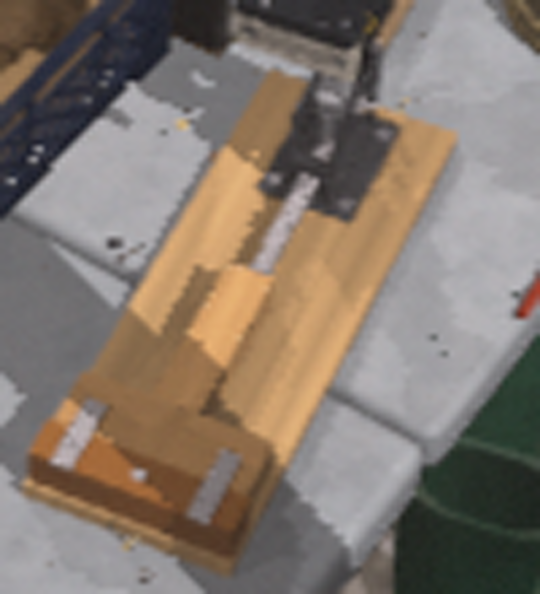

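The rod now reaches the rail's end at about (255,268) and the rail is still seated against the stile. The side load is near zero with a steady 30 N squeeze, so I hand in.

```bash
python3 -c "
from plant import *
o=get_obs();print(o['time'],o['grip_width'],o['finger_force'],o['contact_force'])
print(close_job())"
```

```text
25.8 41.923785082442954 30.0039741396904 [-1.36779054  3.25123153  6.95556136]
the job is handed in; nothing more can be done
None
```

I handed the job in at 25.8 s: the rail is seated in the mortise and the pad is against its end, with the trigger still squeezed at 30 N. By your rule that is about 24 N on the rail; I did not measure the pad force directly.

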